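# Lay the straw cup down on the organizer's flap

## Robot

A 6-joint arm with a two-finger parallel gripper is mounted at the origin on the work surface. World frame = base frame: x ahead of the robot, y to its left, z up, the work surface at z = 0. Lengths are in m, angles in rad, forces in N, time in s.
With the tool pointing down it reaches from about 0.425 to 1.125 m from the base axis. Payload 14.9 kg.
Tool frame: the origin (TCP) lies between the finger pads; the fingertips stand 14 mm ahead of it and the grasp point (between the pads) lies 5 mm behind it (r.tips_ahead is the distance from the TCP to the fingertips, in m); z points along the fingers, y is the direction in which the jaws open and shut (so a half turn about z gives the same grasp; the last joint's range is limited). The gripper opens to 91 mm and grips with 3 to 60 N. Pads are 32 mm wide; open, the fingers measure 118 mm over their backs; the gripper's body (76 mm by 178 mm) begins 60 mm behind the grasp point.
Start: joints at [1.206, 0.379, 1.734, -0, 1.028, -0.033], TCP at [0.228, 0.662, 0.228] pointing down, gripper open.
Joint ranges: [-2.77, 2.77], [-0.74, 2.19], [0, 2.66], [-1.06, 4.2], [0.31, 2.87], [-3.08, 3.08]. Speed limits (rad/s): [1.89, 1.89, 2.39, 3.14, 3.14, 3.14].

## Interface

Orientations are given as a unit quaternion [x, y, z, w].
In Python, from bench import r, cams, order gives the robot as it stands. Calls block until the motion is done:
- r.movep(position, orientation): joint-space move of the TCP to a pose.
- r.servo_line(position, v=0.15, rot=None, force_limit=None): straight line of the TCP; rot=None keeps the orientation; v is the mean speed in m/s. With force_limit (N) it stops when the force on the tool has changed by that much, and returns True; else False.
- r.movej(angles): joint-space move.
- r.open_gripper() and r.grasp(f_grip=None): open the fingers fully, or close them until they stop; f_grip is the grip in N (None keeps the last).
- r.hold(seconds).
- r.inverse_kinematics(position, orientation): joint angles nearest the present ones, or None.
- cams.capture(name): name is "scene" or "top"; returns a dict with "color" (480x640x3 uint8, red, green, blue), "K" (3x3 intrinsics, pixels), "world_from_camera" (4x4, takes a point from camera to world coordinates). Camera axes: x right, y up, looking along -z (the intrinsics and any distortion apply to the point x, -y, -z); pixel columns grow to the right and rows downward; lengths in m; the calibration is good to about 2 mm. A picture is of the moment at which its call begins. There is no depth.
A pose or a line that the arm cannot do raises r.Unreachable and nothing moves.
- order.finish_job(): hands the job in, once; it reports no verdict.
Readings, each from a call of its own:
- r.get_t(): time.
- r.get_joint_positions(): joint angles.
- r.get_dq(): joint speeds.
- r.get_joint_efforts(): joint torques, N m.
- r.get_ee_pos(): TCP position.
- r.get_tool_rot(): TCP orientation.
- r.get_contact_force(): force on the tool from outside, world axes, zero at the start.
- r.get_ft_torque(): the same for the moment, N m.
- r.get_opening(): finger opening in m.
Only numpy, scipy, OpenCV 4.12 (cv2) and the standard library are available. Lean on these libraries where they do the work, as an engineer would, in place of code of your own. Each camera call takes 0.05 s, during which the arm holds its last target.

## Task

The stainless straw cup stands upright in front of the raised flap of the pale blue organizer. Push the cup over with your fingertips so that it leans on the raised flap, then press cup and flap down together, slowly and gently, until the flap is fully flat and the cup lies on its side in it with its foot end still at the low stop by the flap's hinge. Do not grasp, lift or carry the cup, leave everything else where it is, and finish clear of everything.

Things in the scene. Friction and masses are not known exactly. Their poses are not given: they have to be found in the camera images.
- organizer: Fixed pale blue organizer: slab 300 (its x) x 200 (its y) x 8 mm, origin at the centre of its underside, z up. The cup falls towards its +x, in a lane centred on y = +42 mm; it stands at about x = -107 mm on the slab, between curbs 6 mm high, just behind the toe stop. A spoon bay with walls 20 mm high above the slab fills y = -100 to -4 mm.
- toe_edge (a point): Middle of the top edge, on the cup's side, of the organizer's toe stop (a bar across the lane, 6 mm high on the slab, 8 mm thick): at x = -74, y = +42, z = 14 mm of the organizer. The tipping cup rolls over this edge.
- cradle_flap (a joint): Hinge of the darker blue flap, rad: 0 = flat (hard stop), 1.57 = straight up; starts at 1.1 to 1.35. Hinge line along the organizer's y at its x = -64, z = 11 mm. Stiff and damped (0.45 N m friction): it stays where left, even under the cup, and must be pressed down. Flap 140 mm long, 84 wide, 6 thick; side rails 20 mm high, 72 mm apart. Flat, its bed is 14 mm above the table.
- flap_tip (a point): Middle of the flap's free edge, on the bed side, 140 mm from the hinge line.
- straw_cup: Loose stainless straw cup with a peach twist cap, upright at the start: round, 62 mm diameter, 175 mm high in all (steel body to 131 mm, cap of 60 mm diameter to 165 mm, folded cream spout on top), about 0.3 kg. Origin: centre of its underside; z along its axis to the cap.
- cup_mid (a point): Point on the straw cup's axis, half-way up (87.5 mm above its underside). With the cup lying in the flat flap it is 45 mm above the table.
- spoon0: Loose peach soft-tip spoon with a cream handle, 145 mm long, 22 mm wide, lying in the organizer's spoon bay; leave alone. Origin: underside, near the middle.
- spoon1: Loose sage green soft-tip spoon with a cream handle, 145 mm long, 22 mm wide, lying in the organizer's spoon bay; leave alone. Origin: underside, near the middle.
- spoon2: Loose blue soft-tip spoon with a cream handle, 145 mm long, 22 mm wide, lying in the organizer's spoon bay; leave alone. Origin: underside, near the middle.
- glass_container: Loose round closed glass container with a sage lid, 100 mm diameter, 67 mm high, beside the organizer's spoon bay; leave alone. Origin: centre of its underside.
- bowl: Loose cream bowl, 110 mm across, 45 mm high; leave alone. Origin: centre of its underside.
- snack_jar: Loose clear jar with a peach cap, 70 mm diameter, 85 mm high; leave alone. Origin: centre of its underside.
- mug: Loose blue mug, 72 mm diameter, 70 mm high; leave alone. Origin: centre of its underside.
Mind the look-alikes: they are no part of the job. Several things have the shape of the straw_cup; the one meant has the colours described above.

How it is judged:
On the way:
1. the cup, tipped well over, leans on the flap while the flap is still clearly raised (angle between straw_cup's own z axis and vertical above 0.35 rad and value of joint cradle_flap above 0.3 rad and contact force between straw_cup and cradle_flap above 0.2 N), for 0.1 s.
At the end, for the whole second after the job is handed in: The flap is flat (within 0.08 rad); the cup lies level (within 0.12 rad) in it, cap away from the stop, foot end at the stop (along the lane within about 27 mm, across it within 12 mm of the middle), at rest; every bystander within 30 mm of where it began (value of joint cradle_flap below 0.08 rad and angle between straw_cup's own z axis and vertical between 1.45 and 1.69 rad and x of cup_mid in the frame of organizer between -0.02 and 0.035 m and y of cup_mid in the frame of organizer between 0.03 and 0.054 m and z of cup_mid in the frame of organizer between 0.038 and 0.053 m and x of straw_cup in the frame of organizer below -0.05 m and linear speed of straw_cup below 0.02 m/s and angular speed of straw_cup below 0.15 rad/s and distance of each of spoon0, spoon1, spoon2, glass_container, bowl, snack_jar, mug from where it was at the start of the episode below 0.03 m); the robot touches nothing.
It fails at once if the cup falls or is thrown over (turns faster than 2.5 rad/s) instead of being lowered gently (angular speed of straw_cup above 2.5 rad/s).
It fails at once if the cup is lifted (its middle more than 125 mm above the table) (height (world z) of cup_mid above 0.125 m).
It fails at once if the cup's foot is carried away from its place (more than 80 mm) (distance of straw_cup from where it was at the start of the episode above 0.08 m).
It fails at once if a spoon, the glass container, the bowl, the jar or the mug is disturbed (moved over 30 mm) (distance of any of spoon0, spoon1, spoon2, glass_container, bowl, snack_jar, mug from where it was at the start of the episode above 0.03 m).
It also fails if it takes over 43 s, if anything falls off the work surface, if the arm or the gripper's body presses on something with over 40 N, if the wrist force passes 120 N, or if a joint passes its speed limit or range.

## Working session

There is one attempt and no reset: what is moved stays moved. The work goes in short steps, each a Python script; the robot and the scene stay as the last script left them, time stands still between calls to the robot, and variables do not carry over. Pictures are saved under pics/ and viewed, and the job is handed in when it is done.

```bash
ls; mkdir -p pics; python3 - <<'E'
from bench import r,cams,order
import cv2,numpy as np
for n in("scene","top"):
    c=cams.capture(n); cv2.imwrite(f"pics/{n}0.png",c["color"][:,:,::-1]); print(c["K"],c["world_from_camera"],[k for k in c])
print(r.get_t(),r.get_opening(),r.get_tool_rot(),r.tips_ahead)
E
```

```text
pics
[[607.28533828   0.         317.13204798]
 [  0.         607.28533828 237.22821005]
 [  0.           0.           1.        ]] [[ 1.53085093e-01 -7.51330335e-01  6.41924982e-01  1.43153747e+00]
 [ 9.88212150e-01  1.17246424e-01 -9.84379109e-02 -1.38689469e-01]
 [-1.30402023e-03  6.49427444e-01  7.60422445e-01  1.08083943e+00]
 [ 0.00000000e+00  0.00000000e+00  0.00000000e+00  1.00000000e+00]] ['color', 'K', 'world_from_camera']
[[572.46577078   0.         323.16817441]
 [  0.         572.46577078 229.44435102]
 [  0.           0.           1.        ]] [[ 0.02302798  0.98440706 -0.17439166  0.28767227]
 [-0.99956887  0.01949291 -0.02195687 -0.03268016]
 [-0.0182151   0.1748221   0.98443153  1.64251569]
 [ 0.          0.          0.          1.        ]] ['color', 'K', 'world_from_camera']
0.1 0.09134394166364666 [ 1.65146377e-01  9.86268930e-01 -5.10507848e-04 -1.01307469e-04] 0.014
```

View pics/scene0.png

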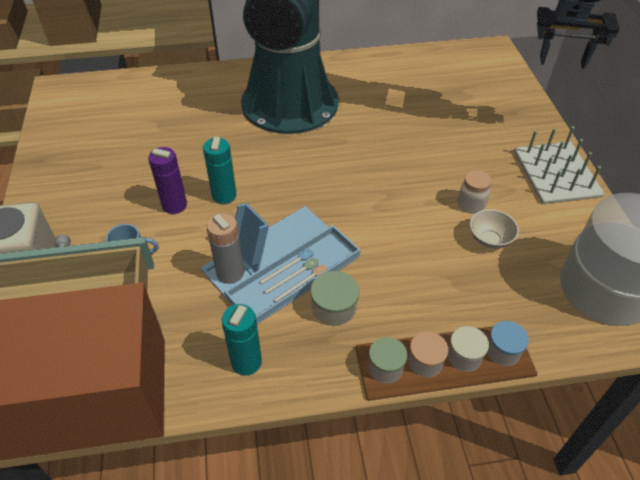

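View pics/top0.png

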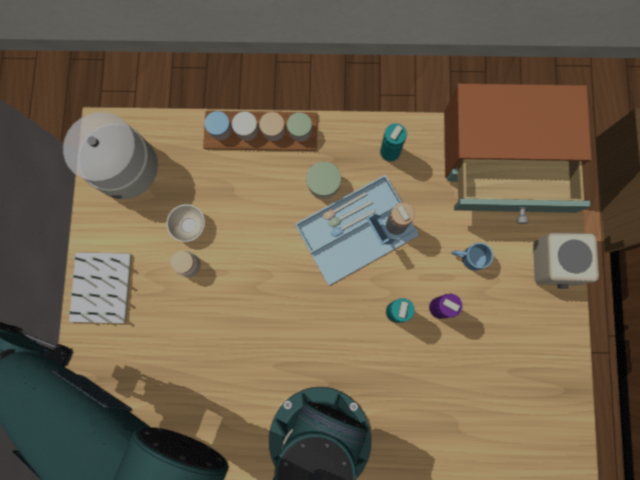

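```bash
python3 - <<'E'
import cv2
a=cv2.imread("pics/top0.png")[160:300,280:440]; cv2.imwrite("pics/topc.png",cv2.resize(a,None,fx=4.8,fy=4.2,interpolation=cv2.INTER_CUBIC) if 0 else cv2.resize(a,None,fx=4,fy=4,interpolation=cv2.INTER_CUBIC))
a=cv2.imread("pics/scene0.png")[190:330,190:370]; cv2.imwrite("pics/scenec.png",cv2.resize(a,None,fx=4,fy=4,interpolation=cv2.INTER_CUBIC))
E
```

```text
(no output)
```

View pics/topc.png

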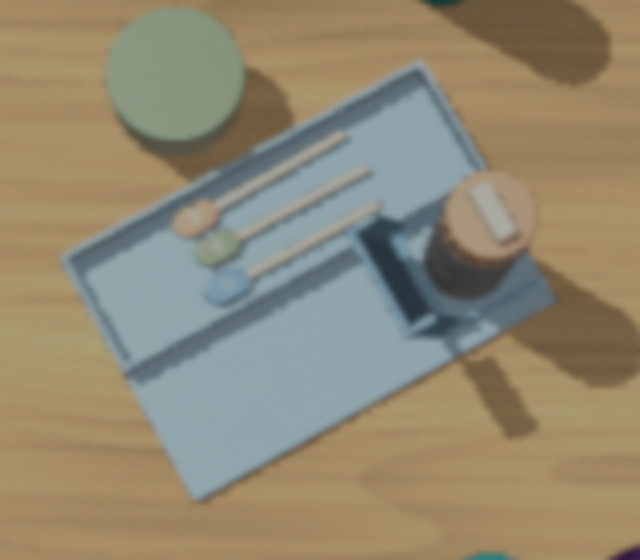

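View pics/scenec.png

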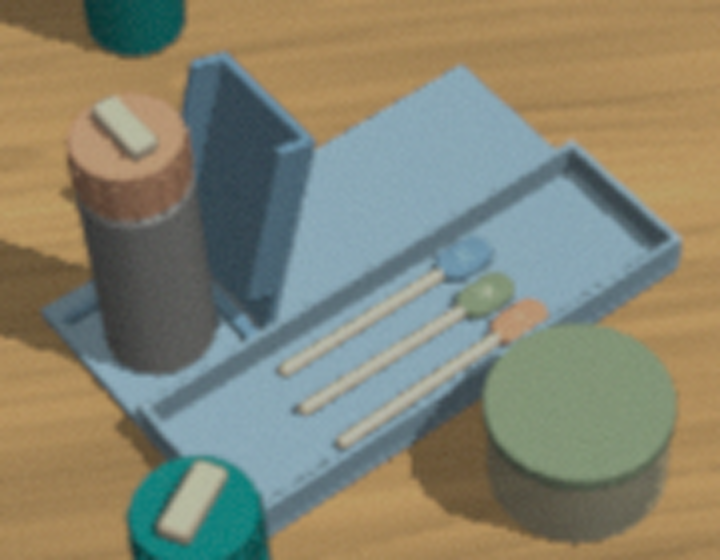

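```bash
cat > h.py <<'E'
import numpy as np,cv2
from bench import r,cams,order
def ray(c,px,z):
    K=c["K"];T=c["world_from_camera"]
    d=T[:3,:3]@np.array([(px[0]-K[0,2])/K[0,0],-(px[1]-K[1,2])/K[1,1],-1.])
    o=T[:3,3]; return (o+d*(z-o[2])/d[2])[:2]
def fit(A,B):
    A=np.array(A);B=np.array(B);ma,mb=A.mean(0),B.mean(0)
    a,b=A-ma,B-mb; th=np.arctan2((a[:,0]*b[:,1]-a[:,1]*b[:,0]).sum(),(a*b).sum())
    R=np.array([[np.cos(th),-np.sin(th)],[np.sin(th),np.cos(th)]]); t=mb-R@ma
    return th,R,t,(A@R.T+t-B)
E
python3 - <<'E'
from h import *
cs={n:cams.capture(n) for n in("top","scene")}
off={"top":(280,160),"scene":(190,190)}
P={"top":[((198,500),(150,100,8)),((556,297),(-150,100,8)),((421,62),(-150,-100,28)),((63,260),(150,-100,28)),((127,373),(150,-4,28))],
"scene":[((462,67),(150,100,8)),((682,240),(150,-100,28)),((573,147),(150,-4,28)),((45,315),(-150,100,8))]}
f=lambda n,p:((p[0]+.5)/4-.5+off[n][0],(p[1]+.5)/4-.5+off[n][1])
A=[];B=[]
for n in P:
    a=[np.array(q[:2])/1e3 for p,q in P[n]]; b=[ray(cs[n],f(n,p),q[2]/1e3) for p,q in P[n]]
    th,R,t,e=fit(a,b); print(n,th,t,(e*1e3).round(1).tolist()); A+=a;B+=b
th,R,t,e=fit(A,B); print(th,t,(e*1e3).round(1).tolist())
np.save("org.npy",[th,*t])
for n,p in(("top",(489,215)),("scene",(129,138))):
    w=ray(cs[n],f(n,p),.008+.165); print(n,"cup",w,R.T@(w-t))
print("jaw x axis", R[:,0])
E
```

```text
top 2.1067453327060166 [ 0.57795762 -0.09473423] [[-2.4, 0.1], [-1.1, -2.6], [2.9, -0.2], [1.2, 1.8], [-0.5, 1.0]]
scene 2.1052726265898833 [ 0.58624106 -0.09161165] [[-0.2, 0.1], [2.2, 1.2], [-2.5, 0.8], [0.5, -2.1]]
2.102925335756903 [ 0.58152883 -0.0934387 ] [[1.4, 2.0], [1.8, -1.3], [6.2, 0.5], [5.4, 3.1], [3.5, 2.5], [-4.8, -1.4], [-2.1, -0.6], [-6.9, -0.8], [-4.6, -3.9]]
top cup [ 0.59472094 -0.20465349] [-0.10253026  0.04505893]
scene cup [ 0.60162993 -0.2044355 ] [-0.10584782  0.03899465]
jaw x axis [-0.50736912  0.86172883]
```

```bash
cat >> h.py <<'E'
from scipy.spatial.transform import Rotation as Ro
try:
    th,tx,ty=np.load("org.npy"); R2=np.array([[np.cos(th),-np.sin(th)],[np.sin(th),np.cos(th)]]); t2=np.array([tx,ty])
except Exception: pass
def quat(s):
    x=np.array([*(s*R2[:,0]),0]); z=np.array([0,0,-1.]); return Ro.from_matrix(np.column_stack([x,np.cross(z,x),z])).as_quat()
def tcp(x,z,y=.042):  # leading lower edge of tips at organizer (x,y), height z
    w=R2@np.array([x-.016,y])+t2; return np.array([*w,z+r.tips_ahead])
def org(): 
    p=r.get_ee_pos(); v=R2.T@(np.array(p[:2])-t2); return np.array([v[0]+.016,v[1],p[2]-r.tips_ahead])
def snap(k,s=("scene","top")):
    for n in s:
        cv2.imwrite(f"pics/{n}{k}.png",cams.capture(n)["color"][:,:,::-1])
E
python3 - <<'E'
from h import *
for s in(1,-1):
    for p in (tcp(-.18,.27),tcp(-.18,.128),tcp(-.138,.128),tcp(.04,.076),tcp(.04,.25)): print(s,p.round(3),r.inverse_kinematics(p,quat(s)))
E
```

```text
1 [ 0.645 -0.284  0.284] [-4.47516816e-01  3.30059582e-01  1.69159910e+00 -4.44089210e-16
  1.11993397e+00 -9.79645825e-01]
1 [ 0.645 -0.284  0.142] [-4.47516816e-01  4.85901950e-01  1.75695488e+00 -4.44089210e-16
  8.98735825e-01 -9.79645825e-01]
1 [ 0.623 -0.247  0.142] [-4.12571929e-01  4.39389080e-01  1.82936642e+00 -4.44089210e-16
  8.72837152e-01 -9.44700938e-01]
1 [ 0.533 -0.094  0.09 ] [-2.17685739e-01  3.46985576e-01  2.10235050e+00 -4.44089210e-16
  6.92256579e-01 -7.49814748e-01]
1 [ 0.533 -0.094  0.264] [-2.17685739e-01  8.31988687e-02  2.03210822e+00 -4.44089210e-16
  1.02628556e+00 -7.49814748e-01]
-1 [ 0.645 -0.284  0.284] [-4.47516816e-01  3.30059582e-01  1.69159910e+00 -4.44089210e-16
  1.11993397e+00  2.16194683e+00]
-1 [ 0.645 -0.284  0.142] [-4.47516816e-01  4.85901950e-01  1.75695488e+00 -4.44089210e-16
  8.98735825e-01  2.16194683e+00]
-1 [ 0.623 -0.247  0.142] [-4.12571929e-01  4.39389080e-01  1.82936642e+00 -4.44089210e-16
  8.72837152e-01  2.19689172e+00]
-1 [ 0.533 -0.094  0.09 ] [-2.17685739e-01  3.46985576e-01  2.10235050e+00 -4.44089210e-16
  6.92256579e-01  2.39177791e+00]
-1 [ 0.533 -0.094  0.264] [-2.17685739e-01  8.31988687e-02  2.03210822e+00 -4.44089210e-16
  1.02628556e+00  2.39177791e+00]
```

```bash
python3 - <<'E'
from h import *
p=r.get_ee_pos(); r.grasp(20)
r.servo_line([p[0],p[1],.30],v=.2)
r.movep(tcp(-.185,.27),quat(1))
print(r.get_t(),r.get_opening(),r.get_contact_force())
r.servo_line(tcp(-.185,.128),v=.12)
print(r.get_t(),org(),r.get_contact_force())
snap(1)
E
```

```text
5.6833 0.00048001068204561894 [0.10417671 0.66145359 0.20472862]
7.0167 [-0.18541968  0.04171109  0.12887493] [-0.69095479  0.9039832   0.66370853]
```

View pics/scene1.png

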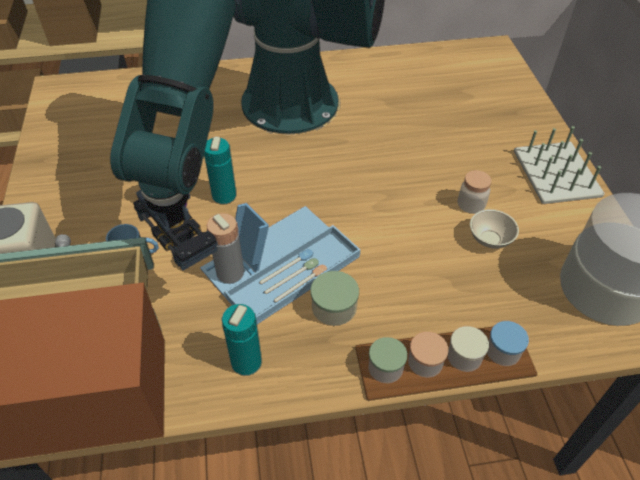

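View pics/top1.png

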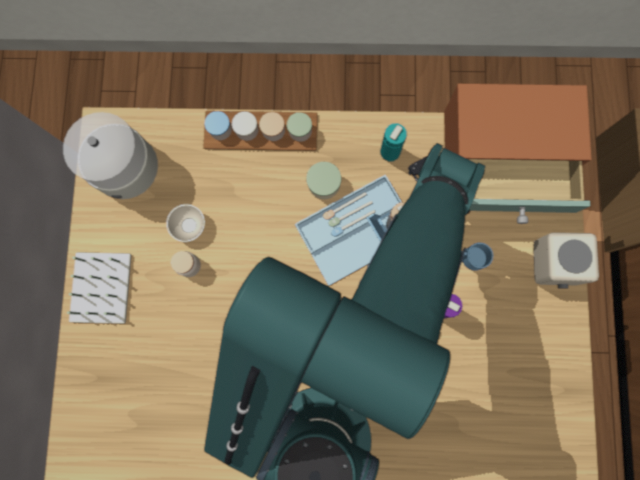

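```bash
python3 - <<'E'
import cv2
a=cv2.imread("pics/scene1.png")[170:310,110:290]; cv2.imwrite("pics/scenec1.png",cv2.resize(a,None,fx=4,fy=4,interpolation=cv2.INTER_CUBIC))
E
```

```text
(no output)
```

View pics/scenec1.png

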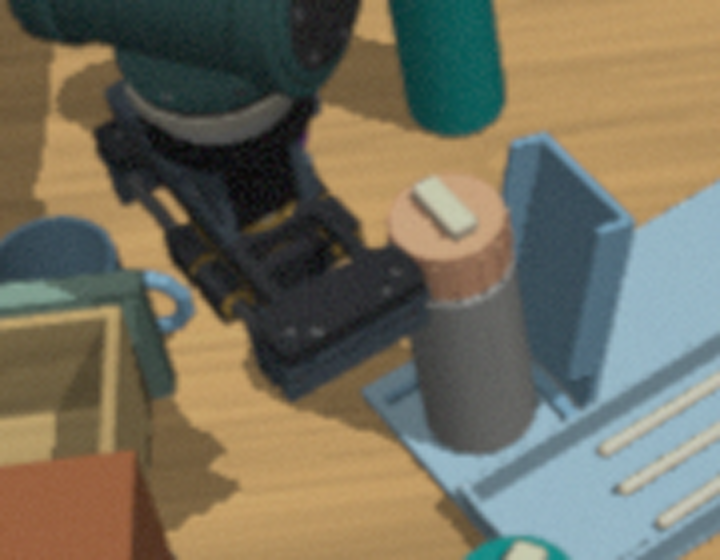

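```bash
python3 - <<'E'
from h import *
c=cams.capture("scene");K=c["K"];T=np.linalg.inv(c["world_from_camera"])
im=cv2.cvtColor(c["color"],cv2.COLOR_RGB2BGR)[170:310,110:290]; im=cv2.resize(im,None,fx=4,fy=4,interpolation=cv2.INTER_CUBIC)
def pr(p):
    q=T[:3,:3]@p+T[:3,3]; return int(4*(K[0,0]*q[0]/-q[2]+K[0,2]-110)+1.5),int(4*(K[1,1]*-q[1]/-q[2]+K[1,2]-170)+1.5)
o=org(); W=lambda x,y,z:np.array([*(R2@[x,y]+t2),z])
for dx in(0,-.032):
  for dy in(-.0135,.0135):
    for dz in (0,.03): cv2.circle(im,pr(W(o[0]+dx,o[1]+dy,o[2]+dz)),3,(0,0,255) if dx==0 else (0,255,0),-1)
for z,rr in((.173,.03),(.139,.03),(.008,.031)):
  for a in np.arange(0,6.28,.3): cv2.circle(im,pr(W(-.107+rr*np.cos(a),.042+rr*np.sin(a),z)),2,(255,0,255),-1)
for y in(.01,.074): cv2.circle(im,pr(W(-.074,y,.014)),3,(0,255,255),-1)
for q in (1.1,1.35):
  for y in(0,.084): cv2.circle(im,pr(W(-.064+.14*np.cos(q)-.003*np.sin(q),y,.011+.14*np.sin(q)+.003*np.cos(q))),3,(255,255,0),-1)
cv2.imwrite("pics/proj.png",im)
E
```

```text
(no output)
```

View pics/proj.png

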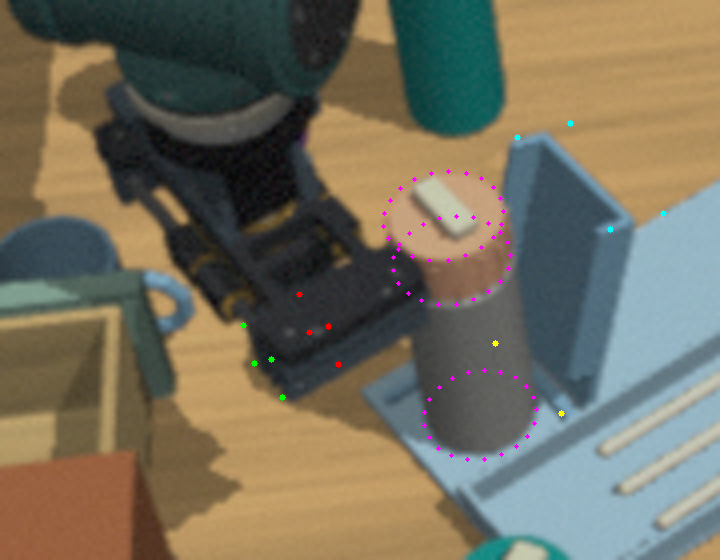

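```bash
python3 - <<'E'
from h import *
p=np.array(r.get_ee_pos());Rt=Ro.from_quat(r.get_tool_rot()).as_matrix(); print(p,Rt)
for n,(ox,oy) in(("scene",(110,130)),("top",(350,100))):
    c=cams.capture(n);K=c["K"];T=np.linalg.inv(c["world_from_camera"])
    im=cv2.cvtColor(c["color"],cv2.COLOR_RGB2BGR)[oy:oy+150,ox:ox+180]; im=cv2.resize(im,None,fx=4,fy=4,interpolation=cv2.INTER_CUBIC)
    def pr(l):
        q=T[:3,:3]@(p+Rt@np.array(l))+T[:3,3]; return int(4*(K[0,0]*q[0]/-q[2]+K[0,2]-ox)+1.5),int(4*(K[1,1]*-q[1]/-q[2]+K[1,2]-oy)+1.5)
    def box(hx,hy,z0,z1,col):
        for z in(z0,z1):
            q=[pr((a*hx,b*hy,z)) for a,b in((1,1),(1,-1),(-1,-1),(-1,1))]
            cv2.polylines(im,[np.array(q)],True,col,1)
    box(.016,.0135,.014,-.06,(0,0,255)); box(.038,.089,-.065,-.12,(0,255,0))
    cv2.line(im,pr((0,0,0)),pr((0,0,-.2)),(255,0,255),1)
    cv2.imwrite(f"pics/pj_{n}.png",im)
E
```

```text
[ 0.64761217 -0.28811888  0.14270377] [[-5.07369185e-01  8.61728343e-01  8.78657996e-04]
 [ 8.61728381e-01  5.07369675e-01 -4.59064719e-04]
 [-8.41393502e-04  5.24249239e-04 -9.99999509e-01]]
```

View pics/pj_scene.png

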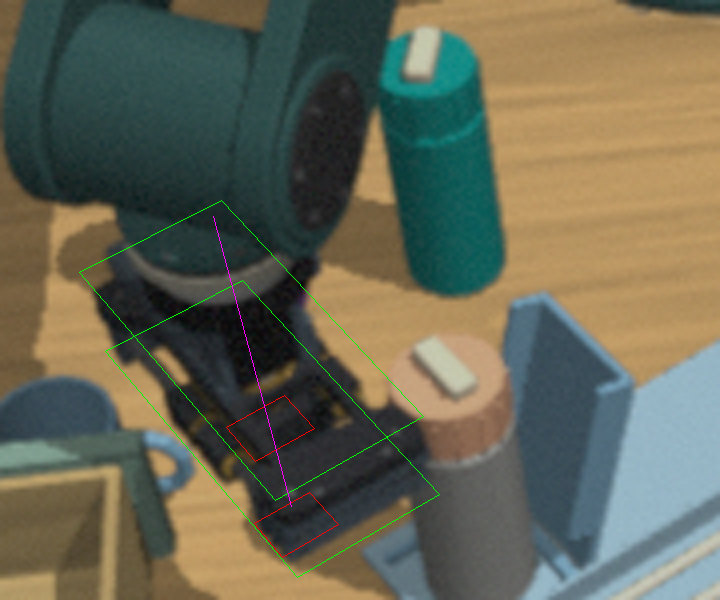

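View pics/pj_top.png

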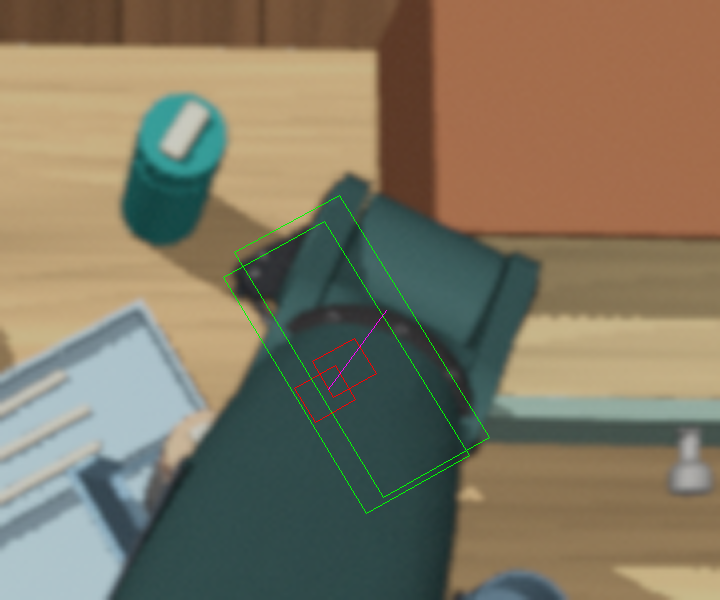

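```bash
python3 - <<'E'
from h import *
r.servo_line(tcp(-.150,.128),v=.06)
f0=np.array(r.get_contact_force()); print(org(),f0)
x=-.150
while x<-.118:
    x+=.003
    r.servo_line(tcp(x,.128),v=.03)
    f=np.array(r.get_contact_force())-f0; fl=R2.T@f[:2]
    print(round(x,3),org().round(4),fl.round(2),f[2].round(2),r.get_t())
    if fl[0]<-.9: break
snap(2)
E
```

```text
[-0.15015551  0.04186409  0.12822761] [ 0.09660409 -0.48831458  0.59158207]
-0.147 [-0.147  0.042  0.128] [1.35 0.38] -0.33 8.25
-0.144 [-0.1439  0.042   0.128 ] [ 1.36 -0.84] -0.82 8.5
-0.141 [-0.1408  0.042   0.128 ] [ 1.14 -0.5 ] -1.19 8.75
-0.138 [-0.1379  0.042   0.128 ] [-0.49 -0.56] -1.12 9.0
-0.135 [-0.1349  0.042   0.128 ] [ 0.05 -0.76] -1.11 9.25
-0.132 [-0.1318  0.042   0.128 ] [-0.17 -0.05] -0.5 9.5
-0.129 [-0.1288  0.042   0.128 ] [-0.78 -0.77] -0.05 9.75
-0.126 [-0.1258  0.042   0.128 ] [0.22 0.06] -0.17 10.0
-0.123 [-0.1228  0.042   0.128 ] [ 0.99 -0.39] -0.47 10.25
-0.12 [-0.1198  0.042   0.128 ] [ 0.16 -0.7 ] -0.17 10.5
-0.117 [-0.1168  0.042   0.128 ] [ 0.83 -0.21] 0.75 10.75
```

View pics/scene2.png

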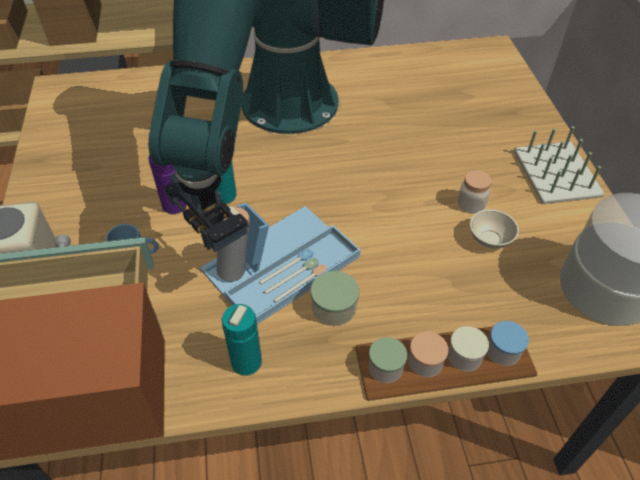

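```bash
python3 - <<'E'
import cv2,numpy as np
a=[cv2.resize(cv2.imread(f"pics/scene{k}.png")[190:310,180:300],None,fx=3.3,fy=3.3,interpolation=cv2.INTER_CUBIC) for k in(0,2)]
cv2.imwrite("pics/cmp.png",np.hstack(a))
E
```

```text
(no output)
```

View pics/cmp.png

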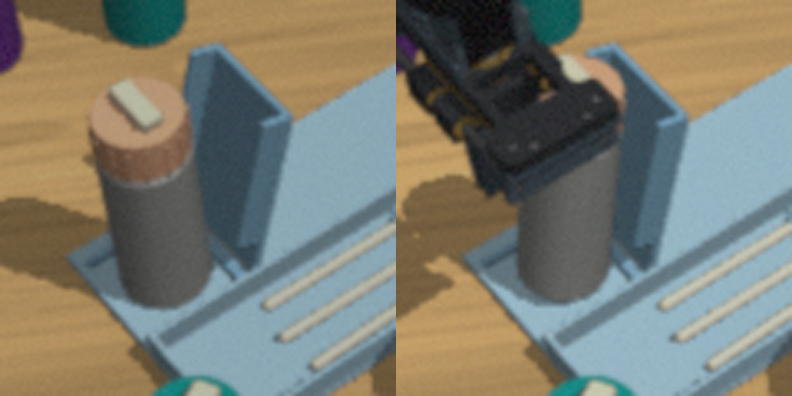

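```bash
cat >> h.py <<'E'
C=np.array([-.074,.014]); REL=np.array([-.062,.105])
def arc(a,rel=REL):
    c,s=np.cos(a),np.sin(a); return C+np.array([rel[0]*c+rel[1]*s,rel[1]*c-rel[0]*s])
def run(a0,a1,v=.03,n=None,fl=25):
    n=n or int(np.ceil(abs(a1-a0)/.08))
    for a in np.linspace(a0,a1,n+1)[1:]:
        hit=r.servo_line(tcp(*arc(a)),v=v,force_limit=fl)
        f=np.array(r.get_contact_force()); print(round(a,3),org().round(4),(R2.T@f[:2]).round(1),f[2].round(1),round(r.get_t(),2),hit)
        if hit: break
E
python3 - <<'E'
from h import *
print(arc(.18)); run(.18,.66); snap(3)
import cv2
E
python3 -c "
import cv2
cv2.imwrite('pics/c3.png',cv2.resize(cv2.imread('pics/scene3.png')[180:320,170:350],None,fx=4,fy=4,interpolation=cv2.INTER_CUBIC))"
```

```text
[-0.1162002   0.12840342]
0.26 [-0.1068  0.0419  0.1316] [ 0.1 -0.8] -0.0 11.36 False
0.34 [-0.0973  0.042   0.1338] [0.5 0.3] -0.2 11.83 False
0.42 [-0.0877  0.042   0.1352] [-1.9  0.1] -0.2 12.31 False
0.5 [-0.0777  0.042   0.1358] [-1.2 -0.2] 0.4 12.78 False
0.58 [-0.068   0.042   0.1357] [-1.  -0.7] -0.4 13.26 False
0.66 [-0.0582  0.0421  0.1349] [-1.4 -0.8] -0.2 13.73 False
```

View pics/c3.png

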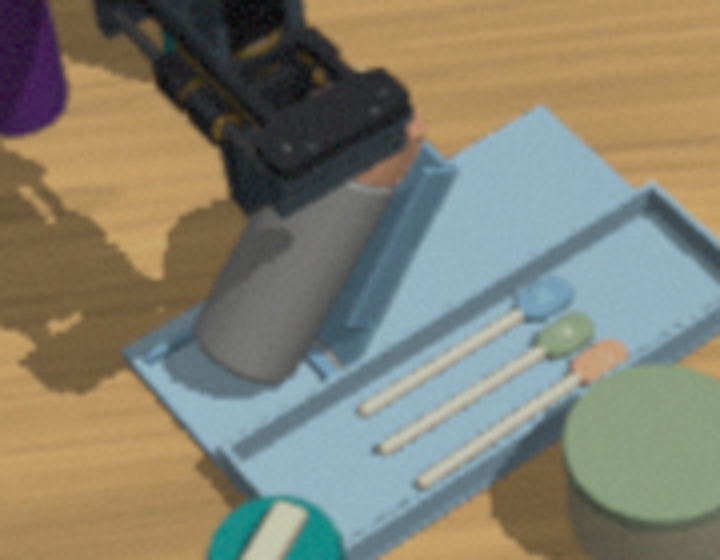

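```bash
python3 - <<'E'
from h import *
run(.66,1.22); snap(4)
E
python3 -c "
import cv2
cv2.imwrite('pics/c4.png',cv2.resize(cv2.imread('pics/scene4.png')[180:320,170:350],None,fx=4,fy=4,interpolation=cv2.INTER_CUBIC))"
```

```text
0.74 [-0.0486  0.0421  0.1332] [-0.6 -0.5] -0.2 14.31 False
0.82 [-0.0391  0.0421  0.1308] [-1.2  0.8] 0.9 14.78 False
0.9 [-0.03    0.0421  0.1277] [-0.8 -0.1] -0.3 15.26 False
0.98 [-0.021   0.0421  0.1238] [-0.2  1. ] -0.4 15.73 False
1.06 [-0.0124  0.0421  0.1192] [ 0.  -0.6] -0.4 16.21 False
1.14 [-0.0041  0.0421  0.114 ] [-0.2 -0.2] -0.1 16.68 False
1.22 [0.0036 0.0421 0.1081] [0.2 0.3] -0.2 17.16 False
```

View pics/c4.png

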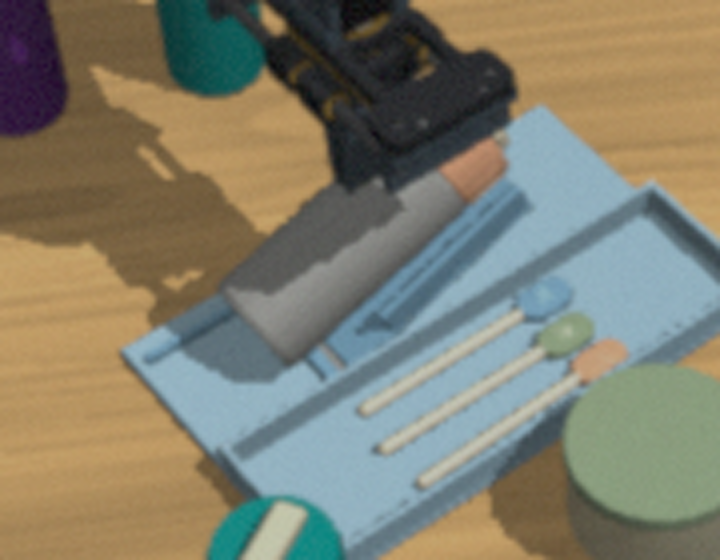

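```bash
python3 - <<'E'
from h import *
run(1.22,1.54); snap(5)
E
python3 -c "
import cv2
cv2.imwrite('pics/c5.png',cv2.resize(cv2.imread('pics/scene5.png')[180:320,170:350],None,fx=4,fy=4,interpolation=cv2.INTER_CUBIC))"
```

```text
1.284 [0.0094 0.0421 0.103 ] [-0.2  0.2] 0.2 17.67 False
1.348 [0.015  0.0422 0.0974] [-0.5  0.3] 0.2 18.07 False
1.412 [0.0201 0.0421 0.0916] [ 0.4 -0.1] 0.2 18.48 False
1.476 [0.0249 0.0421 0.0854] [-0.7 -0.5] -0.0 18.89 False
1.54 [0.0292 0.0421 0.079 ] [-0.6  0.7] -0.2 19.3 False
```

View pics/c5.png

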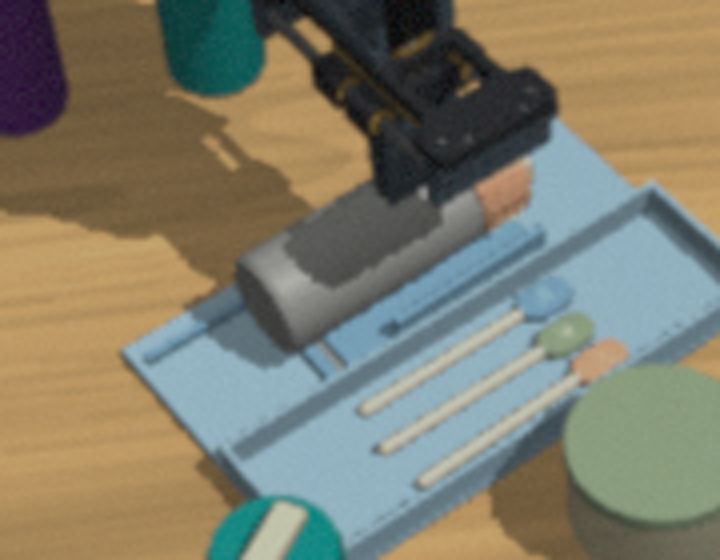

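```bash
python3 - <<'E'
from h import *
for z in np.arange(.077,.059,-.002):
    hit=r.servo_line(tcp(.031,z),v=.012,force_limit=15)
    f=np.array(r.get_contact_force()); print(round(z,3),org().round(4),(R2.T@f[:2]).round(1),f[2].round(1),round(r.get_t(),2),hit)
    if hit or f[2]>15: break
snap(6)
E
python3 -c "
import cv2
cv2.imwrite('pics/c6.png',cv2.resize(cv2.imread('pics/scene6.png')[180:320,170:350],None,fx=4,fy=4,interpolation=cv2.INTER_CUBIC))"
```

```text
0.077 [0.0311 0.042  0.0769] [-0.6 -0.4] 0.5 19.79 False
0.075 [0.0312 0.0418 0.0754] [2.3 0.3] 8.5 20.03 True
```

View pics/c6.png

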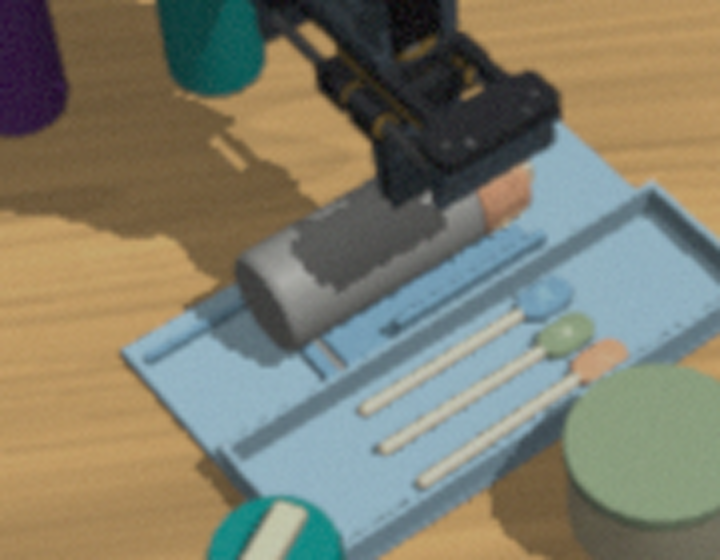

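```bash
python3 - <<'E'
from h import *
hit=r.servo_line(tcp(.031,.0742),v=.006,force_limit=15)
r.hold(.3);print(org(),r.get_contact_force(),hit)
r.servo_line(tcp(.031,.10),v=.03)
r.servo_line(tcp(.031,.26),v=.12)
p=tcp(.031,.30); print(r.get_t())
j=list(r.get_joint_positions()); j[0]+=1.0; r.movej(j)
print(r.get_t(),r.get_ee_pos(),r.get_contact_force()); snap(7)
E
python3 -c "
import cv2
a=cv2.imread('pics/scene7.png')[180:320,170:350];b=cv2.imread('pics/top7.png')[160:300,280:440]
f=lambda a,s:cv2.imwrite('pics/'+s,cv2.resize(a,None,fx=4,fy=4,interpolation=cv2.INTER_CUBIC))
f(a,'c7.png');f(b,'t7.png')"
```

```text
[0.03112434 0.04140813 0.07536175] [-1.82588511  3.29539014 10.36685573] True
23.1083
25.0083 [0.3764671  0.39673388 0.27323454] [-0.09055851 -0.36698885  0.16005988]
```

View pics/c7.png

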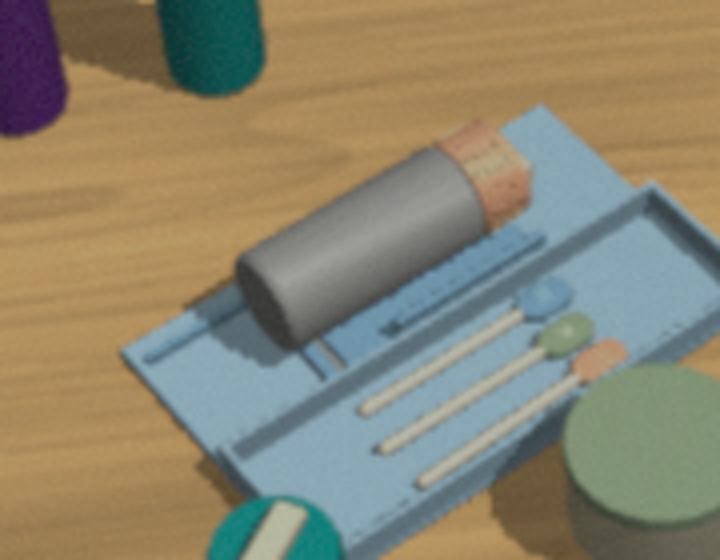

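View pics/t7.png

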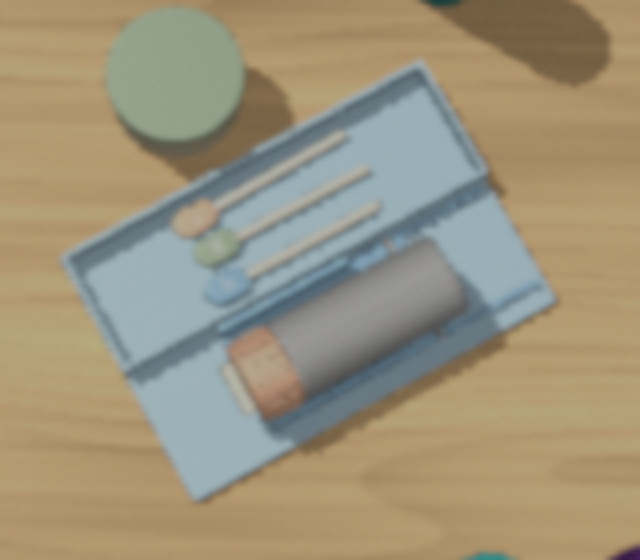

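View pics/scene7.png

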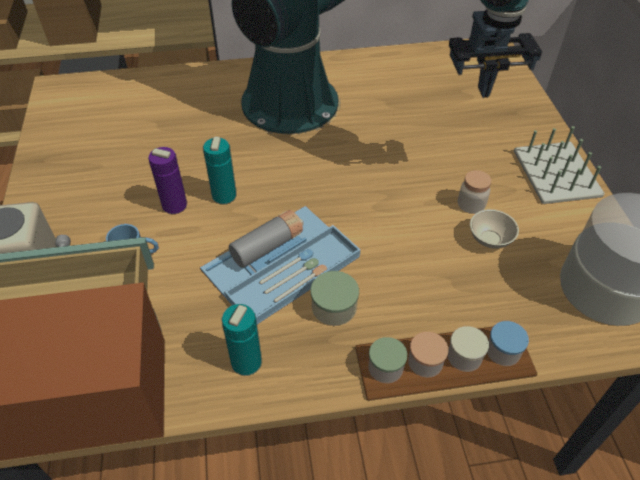

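```bash
python3 - <<'E'
from h import *
c=cams.capture("top")
for n,p in(("foot",(447,273)),("seam",(287,361)),("captop",(246,383))):
    w=ray(c,((p[0]+.5)/4-.5+280,(p[1]+.5)/4-.5+160),.045); print(n,R2.T@(w-t2))
# corners again for the flap tip line unaffected
c=cams.capture("scene")
for n,p in(("foot",(268,305)),("seam",(465,185))):
    w=ray(c,((p[0]+.5)/4-.5+170,(p[1]+.5)/4-.5+180),.045); print(n,R2.T@(w-t2))
print(r.get_t())
E
```

```text
foot [-0.08189009  0.05114662]
seam [0.04783047 0.05036406]
captop [0.08065073 0.04982598]
foot [-0.08109706  0.04609407]
seam [0.05540384 0.04749288]
25.2083
```

```bash
python3 - <<'E'
import cv2
a=cv2.imread('pics/top7.png')[212:275,325:405]; a=cv2.convertScaleAbs(a,alpha=1.5,beta=10)
cv2.imwrite('pics/z7.png',cv2.resize(a,None,fx=9,fy=9,interpolation=cv2.INTER_CUBIC))
E
```

```text
(no output)
```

View pics/z7.png

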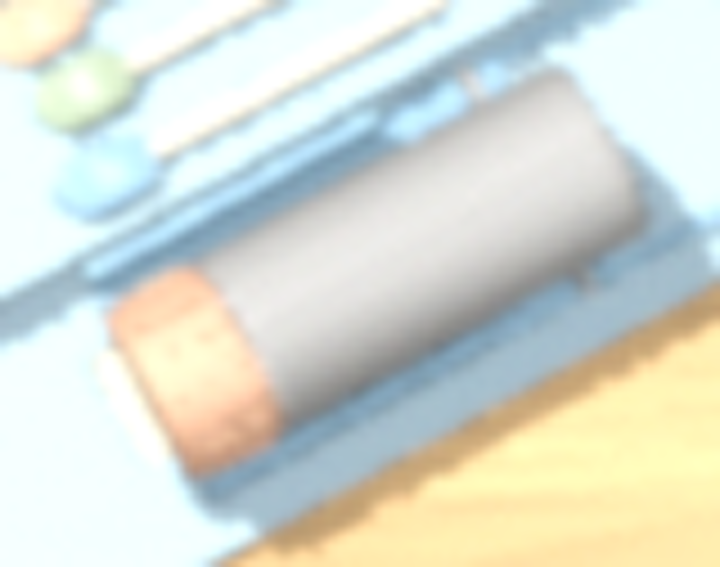

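```bash
python3 - <<'E'
from h import *
print(r.get_t()); order.finish_job()
E
```

```text
25.2083
the job is handed in; nothing more can be done
```

I pushed the steel and peach cup over with closed fingertips, at about 0.17 rad/s, until it leaned on the raised flap. I then pressed cup and flap down along an arc about the toe edge until they met the hard stop. After that I retreated clear and handed the job in at about 25 s; no verdict was reported.

**What the last checks showed:**
- **Flap:** a sharp stop under the fingertips at about 75.5 mm, against 76 mm expected for a flat flap. I did not measure the flap angle itself.
- **Cup along the lane:** foot at about x = -81 mm, so the middle is near +6 mm, inside the allowed range, with the cap away from the stop.
- **Cup level:** I judged this from the pictures and from the stop height, not from a direct angle measurement.
- **Other objects:** none had visibly moved in the pictures, though I did not measure them.
- **Robot:** it was touching nothing.

**What disagreed or did not work:**
- **Camera views:** the two views placed the organizer about 8 mm apart, so I used the average.
- **Cup across the lane:** the final reading was y = 51 mm from the top camera and 46 mm from the scene camera. Both are inside 30 to 54 mm, and the rails limit it to about 47 mm.
- **Force sensor:** its roughly 1 N noise hid the light contacts. I judged first contact and the lean from pictures instead, so the 0.2 N cup-on-flap contact was not measured.

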